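Shut and lock the dust extractor's filter cover

ROBOT

A 6-joint arm with a two-finger parallel gripper is mounted at the origin on the work surface. World frame = base frame: x ahead of the robot, y to its left, z up, the work surface at z = 0. Lengths are in m, angles in rad, forces in N, time in s.
With the tool pointing down it reaches from about 0.35 to 0.8 m from the base axis. Payload 7.3 kg.
Tool frame: the origin (TCP) lies between the finger pads; the fingertips stand 25 mm ahead of it and the grasp point (between the pads) lies 6 mm ahead of it (r.tip_extent is the distance from the TCP to the fingertips, in m); z points along the fingers, y is the direction in which the jaws open and shut (so a half turn about z gives the same grasp; the last joint's range is limited). The gripper opens to 85 mm and grips with 20 to 120 N. Pads are 22 mm wide; open, the fingers measure 114 mm over their backs; the gripper's body (76 mm by 85 mm) begins 54 mm behind the grasp point. The pads swing forward as they close: fully open they stand 13 mm farther back than shut.
Start: joints at [-1.369, 0.342, 1.524, -0, 1.275, -0.146], TCP at [0.179, -0.494, 0.256] pointing down, gripper open.
Joint ranges: [-2.53, 2.53], [-0.77, 2.02], [0.04, 2.7], [-1, 4.14], [0.28, 2.66], [-3.11, 3.11]. Speed limits (rad/s): [2.57, 2.57, 3.14, 3.14, 3.14, 3.14].

INTERFACE

Orientations are given as a unit quaternion [x, y, z, w].
In Python, from workcell import r, command_gripper, optics gives the robot as it stands. The module is installed in compiled form; this text tells all that it offers. Calls block until the motion is done:
- r.reach(position, orientation): joint-space move of the TCP to a pose.
- r.move_straight(position, orientation=None, speed=0.15, max_force=None): straight line of the TCP; orientation=None keeps the orientation; speed is the mean speed in m/s. With max_force (N) it stops when the force on the tool has changed by that much, and returns True; else False.
- r.movej(angles): joint-space move.
- command_gripper(opening, force=None): finger opening in m; force is the grip in N (None keeps the last); returns when the fingers have stopped.
- r.hold(seconds).
- r.solve_ik(position, orientation): joint angles nearest the present ones, or None.
- r.read_state(): the state.
- optics.get_image(name): name is "scene" or "top"; returns (picture, depth): 384x512x3 uint8, red, green, blue; 384x512 float32, m along the optical axis (not along the pixel's ray), 0 where there is no reading.
- optics.camera_model(name): a dict with "K" (3x3 intrinsics, pixels), "k1" (the pictures are not rectified: a ray, as slopes to the right and down, at radius r is drawn at 1 + k1 r^2 times it, then the intrinsics apply), "R" (3x3) and "t" (3): a world point X has camera coordinates R X + t. Camera axes: x right, y down, z forward; pixel columns grow to the right and rows downward; lengths in m; the calibration is good to about 2 mm. A picture is of the moment at which its call begins. camera_model takes no time and is no camera call.
A pose or a line that the arm cannot do raises r.PlanningError and nothing moves.
- r.finish_job(): hands the job in, once; it reports no verdict.
The state is a dict: "time_s": time; "joint_positions": joint angles; "dq": joint speeds; "tau": joint torques, N m; "eef_pos": TCP position; "eef_rot": TCP orientation; "contact_force": force on the tool from outside, world axes, zero at the start; "torque": the same for the moment, N m; "grip_width": finger opening in m.
Only numpy, scipy, OpenCV 4.12 (cv2) and the standard library are available. Lean on these libraries where they do the work, as an engineer would, in place of code of your own. Each camera call takes 0.05 s, during which the arm holds its last target.

TASK

The filter cover of the nail-dust extractor stands ajar: push it down with the fingertips until it is fully shut, then set the closed fingertips in the slot of its quarter-turn fastener and turn it clockwise (seen from above) all the way to its stop, so that the cover is locked. Grasp nothing, do not raise the cover, and leave the polish bottles, the jar and the buffer block where they stand.

Things in the scene. Friction and masses are not known exactly. Their poses are not given: they have to be found in the camera images.
- housing (a point): Dust extractor: a white box 270 x 300 x 110 mm (x, y, z), fixed to the table. This point is the centre of its top, 110 mm above the table; its x axis points from the front (louvres, fastener side) to the back (hinge side), y to its left, z up.
- cover (a joint): Angle of the white filter cover in rad: 0 is fully shut, flat on the housing; it grows as the front edge rises (0.6 at most). The cover is a plate 225 (front to back) x 270 x 8 mm, hinged along its back edge, 110 mm behind the centre of the housing. The hinge is stiff: the cover stays where it is left, and about 2 to 5 N straight down near its front edge moves it.
- cover_edge (a point): Point on the cover's upper face, in the middle of its width, 15 mm in from its front edge and 210 mm from the hinge line. A clear strip 34 mm deep lies between the front edge and the round fastener. Axes as the housing's, tilted with the cover. Shut, it is 118 mm above the table.
- fastener (a joint): Fastener angle in rad: 0 open (slot parallel to the front edge), 1.571 locked (slot points to the front edge), a hard stop at each end; grows clockwise seen from above. Stiff (0.15 N m, 7 N at 22 mm from the axis), stays where left. A tongue below the cover slides under a catch on the housing as it turns; the cover must be fully shut for that.
- slot (a point): Round grey dial, 92 mm across, 145 mm from the hinge line, split by a straight slot 32 mm wide, 18 mm deep, open at both ends, between two D-shaped lugs. Point: on the turning axis, on the slot floor (cover shut: 122 mm above the table). y along the slot, x across, z up; turns with the dial. Sweep closed fingertips round the axis 20 to 25 mm out along the slot to turn it.
- polish_a: Nail-polish bottle, glass with a tall black cap, 30 mm across, 75 mm high, beside the housing; origin at the centre of its underside. To be left alone.
- polish_b: A second, equal nail-polish bottle on the other side of the housing; origin at the centre of its underside. To be left alone.
- jar: Closed cream jar, 60 mm across, 50 mm high, beside the housing; origin at the centre of its underside. To be left alone.
- buffer: Nail buffer block 95 x 26 x 26 mm, lying beside the housing; origin at the centre of its underside. To be left alone.

How it is judged:
On the way, in this order (a step that is already met when the one before it is completed fails the run):
1. the cover is pushed shut (within 0.018 rad) while the fastener is still open (value of joint cover below 0.018 rad and value of joint fastener below 0.55 rad), for 0.1 s.
2. with the fingertips in its slot (within 20 mm of the slot's middle line) and the cover still shut, the fastener is on its way round (between 0.6 and 1.4 rad) (value of joint fastener between 0.6 and 1.4 rad and value of joint cover below 0.025 rad and x of the grasp point in the frame of slot between -0.02 and 0.02 m and z of the grasp point in the frame of slot below 0.038 m).
3. the fastener reaches its locked stop (over 1.42 rad) (value of joint fastener above 1.42 rad), for 0.2 s.
At the end, for the whole second after the job is handed in: The cover is shut (within 0.025 rad, its free play under the catch), the fastener is turned clockwise to within 0.15 rad of its locked stop and at rest (value of joint cover below 0.025 rad and value of joint fastener above 1.42 rad and velocity of joint fastener below 0.05 rad/s); the robot touches nothing.
It fails at once if the cover is raised instead of pushed shut (over 0.32 rad) (value of joint cover above 0.32 rad).
It fails at once if polish_a is moved more than 20 mm or lifted (distance of polish_a from where it was at the start of the episode above 0.02 m or height (world z) of polish_a above 0.012 m).
It fails at once if polish_b is moved more than 20 mm or lifted (distance of polish_b from where it was at the start of the episode above 0.02 m or height (world z) of polish_b above 0.012 m).
It fails at once if jar is moved more than 20 mm or lifted (distance of jar from where it was at the start of the episode above 0.02 m or height (world z) of jar above 0.012 m).
It fails at once if buffer is moved more than 20 mm or lifted (distance of buffer from where it was at the start of the episode above 0.02 m or height (world z) of buffer above 0.012 m).
It also fails if it takes over 43 s, if anything falls off the work surface, if the arm or the gripper's body presses on something with over 40 N, if the wrist force passes 120 N, or if a joint passes its speed limit or range.

## Working session

There is one attempt and no reset: what is moved stays moved. The work goes in short steps, each a Python script; the robot and the scene stay as the last script left them, time stands still between calls to the robot, and variables do not carry over. Pictures are saved under pics/ and viewed, and the job is handed in when it is done.

```bash
mkdir -p pics; python3 - <<'E'
from workcell import r, command_gripper, optics
import cv2, numpy as np
for n in ("scene","top"):
    p,d=optics.get_image(n); cv2.imwrite(f"pics/{n}0.png",cv2.cvtColor(p,cv2.COLOR_RGB2BGR)); np.savez(f"{n}0.npz",p=p,d=d)
    print(n,optics.camera_model(n))
print(r.read_state(), r.tip_extent)
E
```

```text
scene {'K': array([[445.96526551,   0.        , 260.98848298],
       [  0.        , 445.96526551, 192.44530726],
       [  0.        ,   0.        ,   1.        ]]), 'k1': -0.13003026265907713, 'R': array([[ 0.74454876,  0.66756164,  0.00293305],
       [ 0.36804392, -0.4068154 , -0.83608905],
       [-0.55694776,  0.62358856, -0.5485859 ]]), 't': array([-0.48164545, -0.12089192,  1.43214363])}
top {'K': array([[361.89676099,   0.        , 254.06439651],
       [  0.        , 361.89676099, 191.58997838],
       [  0.        ,   0.        ,   1.        ]]), 'k1': -0.0035907947002749886, 'R': array([[ 0.0116237 , -0.99924659,  0.03702894],
       [-0.99307176, -0.01586653, -0.11643337],
       [ 0.11693317, -0.035419  , -0.992508  ]]), 't': array([0.02097149, 0.61852707, 0.80807951])}
{'time_s': 0.1, 'joint_positions': array([-1.36896337e+00,  3.42674031e-01,  1.52492153e+00,  1.25330222e-05,
        1.27541371e+00, -1.46009623e-01]), 'dq': array([ 0.00030408, -0.00152293, -0.00198359,  0.00162225,  0.00086415,
       -0.00032572]), 'tau': array([ 1.48282230e-03, -4.34446442e+01, -2.46492040e+01, -1.19202246e-04,
        4.67189035e-03, -1.61339518e-06]), 'eef_pos': array([ 0.17891041, -0.49322828,  0.25568453]), 'eef_rot': array([ 9.84913848e-01,  1.73043956e-01, -1.37759650e-05, -7.08198016e-04]), 'contact_force': array([ 0.26612774, -0.70628348, -0.07909075]), 'torque': array([-0.02906507, -0.04377534, -0.00454985]), 'grip_width': 0.08535359109531573} 0.025
```

View pics/scene0.png

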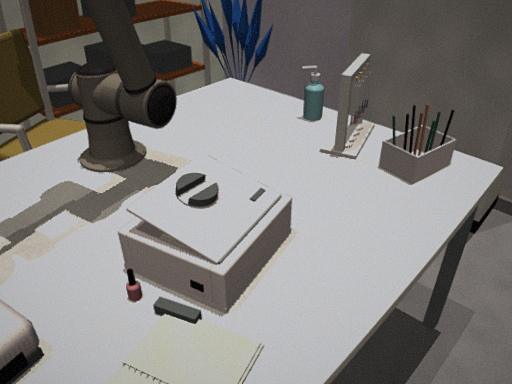

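View pics/top0.png

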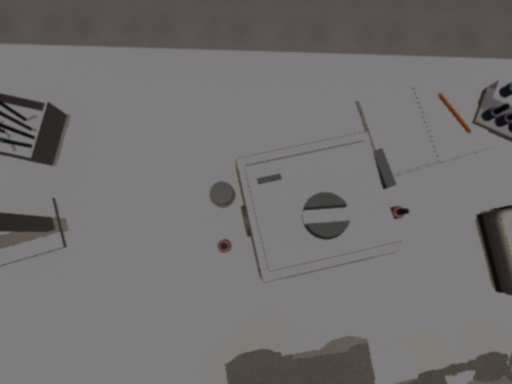

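```bash
cat > h.py <<'E'
import numpy as np, cv2
from workcell import r, command_gripper, optics
def cloud(name,d,uv=None):
    m=optics.camera_model(name);K=m['K'];D=np.array([m['k1'],0,0,0,0.])
    if uv is None:
        v,u=np.mgrid[:384,:512]; uv=np.stack([u.ravel(),v.ravel()],1)
        z=d.ravel()
    else: uv=np.asarray(uv,float); z=np.asarray(d,float)
    s=cv2.undistortPoints(uv.reshape(-1,1,2).astype(np.float64),K,D).reshape(-1,2)
    c=np.c_[s,np.ones(len(s))]*z[:,None]
    return (c-m['t'])@m['R']
def project(name,X):
    m=optics.camera_model(name)
    rv,_=cv2.Rodrigues(m['R']);return cv2.projectPoints(np.asarray(X,float).reshape(-1,1,3),rv,m['t'],m['K'],np.array([m['k1'],0,0,0,0.]))[0].reshape(-1,2)
E
python3 - <<'E'
from h import *
f=np.load('top0.npz');p=f['p'];d=f['d']
X=cloud('top',d).reshape(384,512,3); np.save('X0.npy',X)
for (u,v) in [(100,300),(262,165),(300,165),(340,160),(300,185),(280,220),(280,240),(300,255),(340,250),(370,240),(325,216),(310,216),(345,214),(325,200),(325,230),(250,200),(330,262),(380,256),(222,194),(224,246),(398,212),(385,168),(248,220)]:
    print((u,v),d[v,u].round(3),X[v,u].round(4))
c=p[120:290,205:420];cv2.imwrite('pics/c0.png',cv2.resize(cv2.cvtColor(c,cv2.COLOR_RGB2BGR),None,fx=3.5,fy=3.5,interpolation=cv2.INTER_CUBIC))
E
```

```text
(100, 300) 0.839 [ 0.3636  0.3829 -0.0019]
(262, 165) 0.767 [0.6654 0.0163 0.1191]
(300, 165) 0.765 [ 0.6659 -0.0638  0.1243]
(340, 160) 0.771 [ 0.6785 -0.1497  0.1231]
(300, 185) 0.75 [ 0.6218 -0.062   0.1344]
(280, 220) 0.727 [ 0.5485 -0.0193  0.1468]
(280, 240) 0.714 [ 0.5087 -0.0185  0.1557]
(300, 255) 0.701 [ 0.4805 -0.0563  0.1665]
(340, 250) 0.705 [ 0.4909 -0.1348  0.1663]
(370, 240) 0.712 [ 0.5108 -0.1953  0.164 ]
(325, 216) 0.727 [ 0.5574 -0.1094  0.1517]
(310, 216) 0.723 [ 0.5569 -0.0787  0.1541]
(345, 214) 0.725 [ 0.5618 -0.1492  0.1548]
(325, 200) 0.715 [ 0.5883 -0.1063  0.1667]
(325, 230) 0.696 [ 0.5291 -0.1029  0.1785]
(250, 200) 0.77 [0.5916 0.0405 0.107 ]
(330, 262) 0.759 [ 0.4634 -0.1291  0.1082]
(380, 256) 0.875 [ 0.4706 -0.2786 -0.0023]
(222, 194) 0.827 [0.6099 0.1032 0.0488]
(224, 246) 0.79 [0.4932 0.0951 0.0728]
(398, 212) 0.838 [ 0.5744 -0.3044  0.048 ]
(385, 168) 0.872 [ 0.6815 -0.2858  0.0266]
(248, 220) 0.784 [0.5499 0.0438 0.0873]
```

View pics/c0.png

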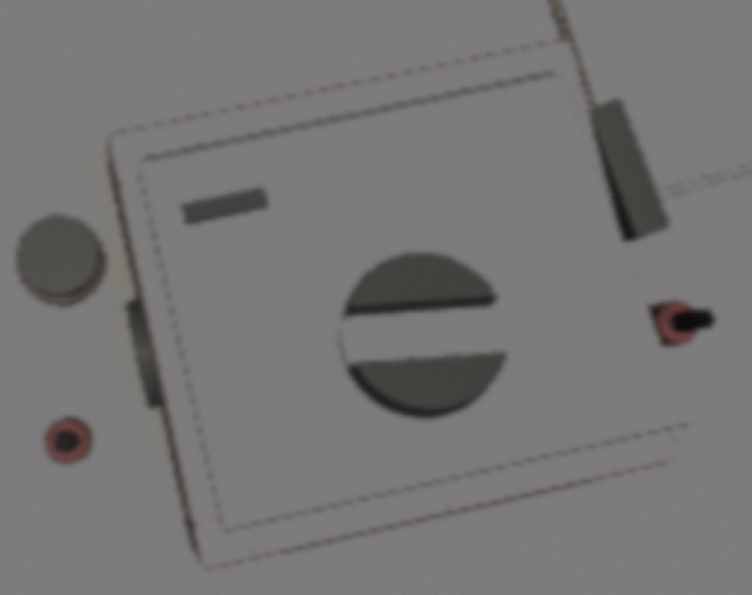

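```bash
python3 - <<'E'
from h import *
X=np.load('X0.npy')
f=np.load('top0.npz');d=f['d']
# cover plane by hand-picked region
v,u=np.mgrid[:384,:512]
seed=(u>265)&(u<300)&(v>180)&(v<245)
P=X[seed]
for it in range(6):
    c=P.mean(0);n=np.linalg.svd(P-c)[2][2];n*=np.sign(n[2])
    roi=(u>230)&(u<420)&(v>130)&(v<285)&(d>0)
    dist=(X-c)@n
    m=roi&(abs(dist)<(0.006 if it<3 else .0035))&(X[...,2]>0.113)
    P=X[m]
print('n',n,'tilt',np.arccos(n[2]),'resid',dist[m].std(),m.sum())
mm=cv2.morphologyEx(m.astype(np.uint8),cv2.MORPH_OPEN,np.ones((3,3)))
nl,lab,st,_=cv2.connectedComponentsWithStats(mm);k=1+np.argmax(st[1:,4])
P=X[lab==k]
# in-plane coordinates: hinge dir = horizontal
h=np.cross(n,[0,0,1]);h/=np.linalg.norm(h);
if h[1]<0:h=-h   # +y left
f=np.cross(h,n)  # front->back (x)
print('hinge dir yaw',np.degrees(np.arctan2(-h[0],h[1])),'x dir',f)
a=(P-c)@f;b=(P-c)@h
r_=cv2.minAreaRect(np.c_[a,b].astype(np.float32));print('rect',r_)
box=cv2.boxPoints(r_);W=c+box[:,:1]*f+box[:,1:]*h;print(W.round(4));print(project('top',W).round(1))
# house rim points
m2=roi&(X[...,2]>0.1)&(X[...,2]<0.113)
r2=cv2.minAreaRect(X[m2][:,:2].astype(np.float32));print('housing',r2,np.median(X[m2][:,2]))
# lugs
hd=dist;ml=roi&(hd>0.012)&(hd<0.04)
L=X[ml];print('lugs',ml.sum(),np.median(hd[ml]),L.mean(0))
cc,rad=cv2.minEnclosingCircle(np.c_[(L-c)@f,(L-c)@h].astype(np.float32));print(cc,rad, c+cc[0]*f+cc[1]*h)
np.savez('fit.npz',c=c,n=n,f=f,h=h,cc=cc,box=box)
dbg=np.zeros((384,512,3),np.uint8);dbg[lab==k]=(0,255,0);dbg[m2]=(0,0,255);dbg[ml]=(255,0,0)
cv2.imwrite('pics/dbg.png',cv2.resize(dbg[120:290,205:420],None,fx=3,fy=3,interpolation=0))
E
```

```text
n [0.22081188 0.05062485 0.97400166] tilt 0.2285247375612845 resid 0.0012558602684592654 12326
hinge dir yaw 12.912862630952567 x dir [ 0.94937018  0.21765912 -0.22654086]
rect ((0.0034708455204963684, -0.0024637430906295776), (0.2287241518497467, 0.2701682150363922), 0.28413161635398865)
[[ 0.4495  0.004   0.168 ]
 [ 0.5111 -0.259   0.1677]
 [ 0.728  -0.2081  0.1158]
 [ 0.6663  0.0549  0.1162]]
[[268.9 271.2]
 [402.6 240.2]
 [365.4 138.8]
 [243.8 164.5]]
housing ((0.5851591229438782, -0.10248681902885437), (0.27054449915885925, 0.2991948127746582), 13.162063598632812) 0.10854200889334122
lugs 1023 0.021743256449770355 [ 0.55905682 -0.10761481  0.17089135]
(-0.030914345756173134, -0.0018566010985523462) 0.04611870273947716 [ 0.55594828 -0.10894478  0.14969764]
```

View pics/dbg.png

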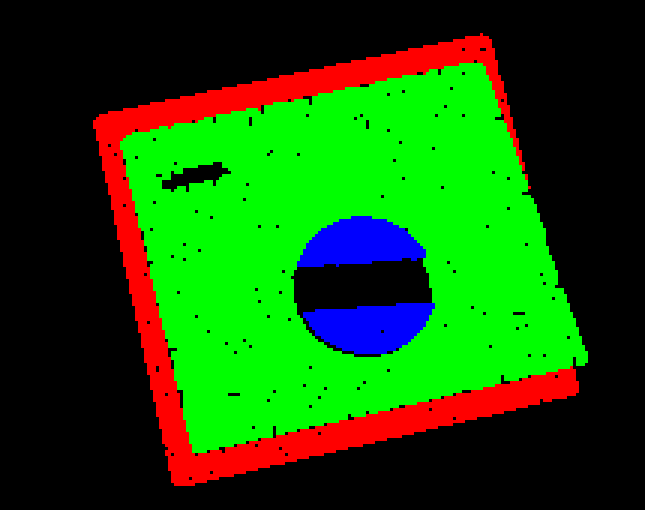

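```bash
cat >> h.py <<'E'
YAW=np.radians(13.1); C=np.array([0.5852,-0.1025])
HX=np.array([np.cos(YAW),np.sin(YAW)]); HY=np.array([-np.sin(YAW),np.cos(YAW)])
FA=C-0.035*HX
from scipy.spatial.transform import Rotation as Ro
def quat(ydir):  # tool down, tool y along ydir (xy)
    y=np.array([*ydir,0.]);z=np.array([0,0,-1.]);x=np.cross(y,z)
    return Ro.from_matrix(np.c_[x,y,z]).as_quat()
def slotdir(a): # direction of slot's -y end at fastener angle a (cw)
    e=-HY; c,s=np.cos(-a),np.sin(-a); return np.array([c*e[0]-s*e[1],s*e[0]+c*e[1]])
E
python3 - <<'E'
from h import *
F=np.load('fit.npz');c,n,f,h,cc=[F[k] for k in('c','n','f','h','cc')]
X=np.load('X0.npy').reshape(-1,3);d=(X-c)@n
m=(d>0.014)&(d<0.03);a=(X-c)@f-cc[0];b=(X-c)@h-cc[1]
m&=(a*a+b*b<0.047**2);a=a[m];b=b[m]
best=[]
for t in np.arange(-0.3,0.5,0.01):
    # slot dir rotated cw by t from +h: dir = h cos t + f sin t ; across = f cos t - h sin t
    ac=a*np.cos(t)-b*np.sin(t); s=np.sort(ac); g=np.diff(s); i=g.argmax(); best.append((g[i],t,s[i],s[i+1]))
print(sorted(best)[-5:])
print('C',C,'FA',FA)
e=C-0.1*HX
for sg in(1,-1):
  for nm,p,y in [('push',e,HY),('in',FA+0.022*slotdir(.13),slotdir(.13)),('mid',FA+0.022*slotdir(.8),slotdir(.8)),('end',FA+0.022*slotdir(1.6),slotdir(1.6))]:
    y=-y if nm=='push' else y
    q=r.solve_ik([*p,0.151],quat(sg*y));print(sg,nm,p.round(4),None if q is None else np.round(q,3))
E
```

```text
[(np.float64(0.02968532884091736), np.float64(0.16000000000000042), np.float64(-0.014832292952221441), np.float64(0.01485303588869592)), (np.float64(0.03016734738224875), np.float64(0.12000000000000038), np.float64(-0.014919227004069705), np.float64(0.015248120378179046)), (np.float64(0.03030143807829218), np.float64(0.1500000000000004), np.float64(-0.015025822850365694), np.float64(0.015275615227926486)), (np.float64(0.030806743778907315), np.float64(0.1300000000000004), np.float64(-0.01526376831518897), np.float64(0.015542975463718346)), (np.float64(0.03091451719711029), np.float64(0.1400000000000004), np.float64(-0.015217850178746389), np.float64(0.015696667018363898))]
C [ 0.5852 -0.1025] FA [ 0.55111084 -0.1104328 ]
1 push [ 0.4878 -0.1252] [-0.403  0.417  1.731 -0.     0.993  0.939]
1 in [ 0.5533 -0.1323] [-0.369  0.522  1.547 -0.     1.073  1.103]
1 mid [ 0.5392 -0.1289] [-0.373  0.499  1.589 -0.     1.054  1.769]
1 end [ 0.5295 -0.1148] [-0.355  0.478  1.625 -0.     1.038  2.587]
-1 push [ 0.4878 -0.1252] [-0.403  0.417  1.731 -0.     0.993 -2.203]
-1 in [ 0.5533 -0.1323] [-0.369  0.522  1.547 -0.     1.073 -2.039]
-1 mid [ 0.5392 -0.1289] [-0.373  0.499  1.589 -0.     1.054 -1.372]
-1 end [ 0.5295 -0.1148] [-0.355  0.478  1.625 -0.     1.038 -0.554]
```

```bash
python3 - <<'E'
from h import *
command_gripper(0.0)
q=quat(HY)
e=C-0.1*HX; s=C+0.11*HX-0.205*HX
r.reach([*s,0.245],q)
print(r.read_state()['eef_pos'],r.read_state()['grip_width'],r.read_state()['contact_force'])
hit=r.move_straight([*e,0.138],q,speed=0.05,max_force=18)
st=r.read_state();print(hit,st['eef_pos'],st['contact_force'],st['time_s'])
r.hold(0.2)
st=r.read_state();print(st['eef_pos'],st['contact_force'])
p,d=optics.get_image('scene');cv2.imwrite('pics/s1.png',cv2.cvtColor(p,cv2.COLOR_RGB2BGR))
E
```

```text
[ 0.49261165 -0.12458388  0.24504122] 9.953632130100123e-05 [ 0.60039273  0.71421848 -0.10609536]
True [ 0.48798985 -0.12512767  0.14297521] [-1.39954991 -0.25528917  8.10956987] 4.5083
[ 0.48798917 -0.12508328  0.14298118] [-1.00511845 -0.12068679  6.78897708]
```

View pics/s1.png

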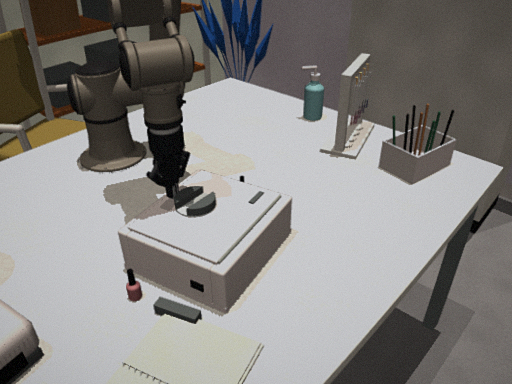

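```bash
python3 - <<'E'
from h import *
q=quat(HY); e=C-0.1*HX
r.move_straight([*e,0.20],q,speed=0.15)
r.reach([0.40,-0.25,0.25],q)
p,d=optics.get_image('top');np.savez('top1.npz',p=p,d=d)
c=p[120:290,205:420];cv2.imwrite('pics/c1.png',cv2.resize(cv2.cvtColor(c,cv2.COLOR_RGB2BGR),None,fx=3.5,fy=3.5,interpolation=cv2.INTER_CUBIC))
X=cloud('top',d)
rel=X[:,:2]-C; a=rel@HX;b=rel@HY
m=(X[:,2]>0.111)&(X[:,2]<0.124)&(a>-0.10)&(a<0.1)&(abs(b)<0.12)&(np.hypot(a+.035,b)>.055)
A=np.c_[a[m],b[m],np.ones(m.sum())];print('cover plane',np.linalg.lstsq(A,X[m,2],rcond=None)[0],m.sum())
L=(X[:,2]>0.132)&(X[:,2]<0.148)&(np.hypot(a+.035,b)<.06)
cc,rad=cv2.minEnclosingCircle(X[L][:,:2].astype(np.float32));print('dial',cc,rad,'pred',FA,np.median(X[L,2]))
ra=(X[L,:2]-cc)@HX;rb=(X[L,:2]-cc)@HY;best=[]
for t in np.arange(-0.3,0.6,0.01):
    s=np.sort(ra*np.cos(t)-rb*np.sin(t));g=np.diff(s);i=g.argmax();best.append((g[i],t,s[i],s[i+1]))
print(np.round(sorted(best)[-3:],4)); print(r.read_state()['time_s'])
E
```

```text
cover plane [0.00163733 0.00161669 0.11691227] 8463
dial (0.5511058568954468, -0.1107255071401596) 0.045977260917425156 pred [ 0.55111084 -0.1104328 ] 0.13877372849608705
[[ 0.0312  0.13   -0.0158  0.0155]
 [ 0.0318  0.14   -0.016   0.0157]
 [ 0.0318  0.15   -0.016   0.0158]]
6.025
```

View pics/c1.png

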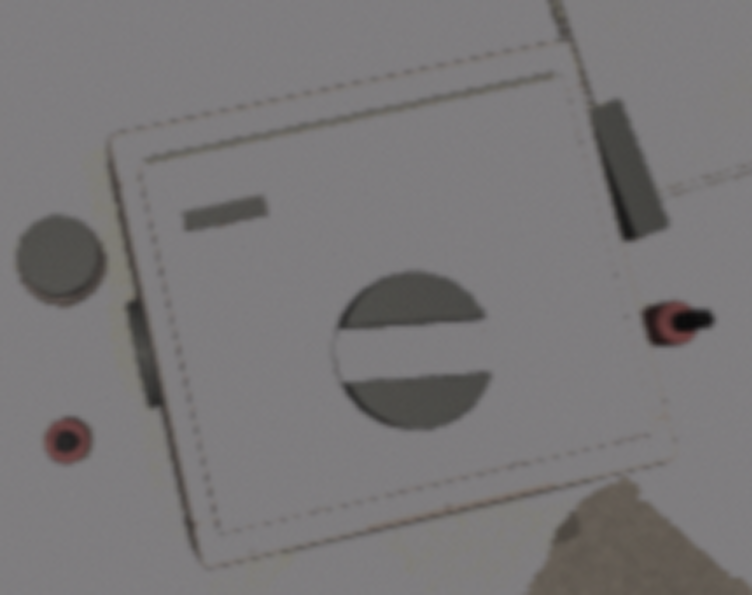

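```bash
python3 - <<'E'
from h import *
FA=np.array([0.5511,-0.1106])
def pose(a,z,R=0.022):
    s=slotdir(a); return [*(FA+R*s),z],quat(-s)
p,q=pose(0.145,0.21); r.reach(p,q)
p,q=pose(0.145,0.151); hit=r.move_straight(p,q,speed=0.06,max_force=10)
st=r.read_state();print('in',hit,st['eef_pos'],st['contact_force'].round(1),st['time_s'])
if not hit:
    for a in np.arange(0.245,1.4,0.1):
        p,q=pose(a,0.151); hit=r.move_straight(p,q,speed=0.02,max_force=30)
        st=r.read_state();print(round(a,3),hit,st['eef_pos'].round(4),np.round(np.array(st['eef_pos'])-p,4),st['contact_force'].round(1),round(st['torque'][2],2),round(st['time_s'],2))
        if hit:break
E
```

```text
in False [ 0.55321863 -0.1325952   0.15141338] [ 0.1 -0.5 -0.3] 7.9667
0.245 False [ 0.5509 -0.1327  0.1514] [ 0.0002 -0.0001  0.0004] [ 0.3 -0.7 -0.8] -0.02 8.22
0.345 False [ 0.5487 -0.1325  0.1512] [ 0.0001 -0.      0.0002] [ 0.2 -0.1 -0.2] 0.04 8.48
0.445 False [ 0.5468 -0.1322  0.1512] [ 0.0005 -0.0002  0.0002] [ 2.6 -0.2 -0.1] -0.03 8.74
0.545 False [ 0.5452 -0.1319  0.1514] [ 0.001  -0.0004  0.0004] [ 3.8 -1.  -0.5] 0.04 9.0
0.645 False [ 0.543  -0.1311  0.1514] [ 0.0008 -0.0004  0.0004] [ 4.2 -2.4 -0.1] 0.04 9.26
0.745 False [ 0.5408 -0.1301  0.1514] [ 0.0005 -0.0004  0.0004] [ 3.2 -2.   1.5] 0.06 9.52
0.845 False [ 0.5387 -0.1289  0.1513] [ 0.0003 -0.0003  0.0003] [ 3.7 -3.   1. ] 0.03 9.78
0.945 False [ 0.5369 -0.1275  0.1513] [ 0.0002 -0.0003  0.0003] [ 4.  -3.7  2.3] 0.03 10.03
1.045 False [ 0.5352 -0.1259  0.1513] [ 0.0001 -0.0002  0.0003] [ 2.7 -2.7  2. ] 0.07 10.29
1.145 False [ 0.5337 -0.1242  0.1512] [ 0.0001 -0.0002  0.0002] [ 2.9 -3.6  2.5] 0.04 10.55
1.245 False [ 0.5324 -0.1224  0.1511] [ 0.     -0.0002  0.0001] [ 2.3 -3.3  2.2] -0.01 10.81
1.345 False [ 0.5313 -0.1204  0.1511] [ 0.     -0.0002  0.0001] [ 2.1 -5.1  2.5] -0.01 11.07
```

```bash
python3 - <<'E'
from h import *
FA=np.array([0.5511,-0.1106])
def pose(a,z,R=0.022):
    s=slotdir(a); return [*(FA+R*s),z],quat(-s)
for a in np.arange(1.395,2.0,0.05):
    p,q=pose(a,0.151); hit=r.move_straight(p,q,speed=0.015,max_force=20)
    st=r.read_state();F=st['contact_force'];print(round(a,3),hit,np.round(np.array(st['eef_pos'])-p,4),F.round(1),round(st['torque'][2],2),round(st['time_s'],2))
    if hit or np.hypot(*F[:2])>22:break
r.hold(0.3);print(r.read_state()['contact_force'])
E
```

```text
1.395 False [-0.     -0.0003  0.0001] [ 2.3 -4.7  1.4] 0.03 11.32
1.445 False [-0.0001 -0.0003  0.0001] [ 2.9 -4.7  2.9] 0.03 11.57
1.495 False [-0.0001 -0.0003  0.0001] [ 1.  -4.7  2.5] 0.07 11.82
1.545 False [-0.0001 -0.0004  0.0001] [ 1.8 -5.1  2.8] 0.07 12.07
1.595 False [-0.0001 -0.0004  0.0001] [ 2.6 -4.5  3.6] -0.01 12.32
1.645 False [-0.0002 -0.0004  0.0001] [ 1.7 -4.8  2.7] 0.04 12.57
1.695 False [-0.0002 -0.0005  0.0001] [ 1.3 -5.7  3. ] -0.0 12.82
1.745 False [-0.0003 -0.0005  0.0001] [ 1.1 -5.5  3.3] -0.02 13.07
1.795 False [-0.0003 -0.0005  0.0001] [ 0.8 -5.4  3.4] 0.03 13.32
1.845 False [-0.0005 -0.0011  0.0001] [-0.8 -8.3  2.4] 0.06 13.57
1.895 False [-0.0009 -0.0021  0.0001] [ -2.  -12.5   3.6] 0.05 13.82
1.945 False [-0.0015 -0.0031  0.0001] [ -4.7 -17.2   5.8] 0.12 14.07
1.995 False [-0.0021 -0.0041  0.0001] [ -7.7 -21.5   5.6] 0.11 14.32
[ -6.67198184 -23.46180559   4.88763628]
```

```bash
python3 - <<'E'
from h import *
FA=np.array([0.5511,-0.1106])
def pose(a,z,R=0.022):
    s=slotdir(a); return [*(FA+R*s),z],quat(-s)
p,q=pose(1.62,0.151); r.move_straight(p,q,speed=0.02)
print(r.read_state()['contact_force'])
p,q=pose(1.62,0.23); r.move_straight(p,q,speed=0.08)
r.reach([0.40,-0.25,0.27],q); r.hold(0.3)
p,d=optics.get_image('top')
c=p[120:290,205:420];cv2.imwrite('pics/c2.png',cv2.resize(cv2.cvtColor(c,cv2.COLOR_RGB2BGR),None,fx=3.5,fy=3.5,interpolation=cv2.INTER_CUBIC))
X=cloud('top',d)
rel=X[:,:2]-C; a=rel@HX;b=rel@HY
m=(X[:,2]>0.111)&(X[:,2]<0.124)&(a>-0.10)&(a<0.1)&(abs(b)<0.12)&(np.hypot(a+.035,b)>.055)
A=np.c_[a[m],b[m],np.ones(m.sum())];print('cover plane',np.linalg.lstsq(A,X[m,2],rcond=None)[0],m.sum())
L=(X[:,2]>0.132)&(X[:,2]<0.148)&(np.hypot(a+.035,b)<.06)
cc,rad=cv2.minEnclosingCircle(X[L][:,:2].astype(np.float32));print('dial',cc,rad)
ra=(X[L,:2]-cc)@HX;rb=(X[L,:2]-cc)@HY;best=[]
for t in np.arange(1.0,2.0,0.01):
    s=np.sort(ra*np.cos(t)-rb*np.sin(t));g=np.diff(s);i=g.argmax();best.append((g[i],t,s[i],s[i+1]))
print(np.round(sorted(best)[-4:],4)); print(r.read_state()['time_s'])
E
```

```text
[-0.61039864  0.21641132  0.56521229]
cover plane [0.00204766 0.00171496 0.11691659] 8458
dial (0.5508552193641663, -0.11067777872085571) 0.04601544886827469
[[ 0.0306  1.55   -0.0155  0.0151]
 [ 0.0308  1.58   -0.0151  0.0157]
 [ 0.0311  1.56   -0.0157  0.0155]
 [ 0.0313  1.57   -0.0154  0.0159]]
17.45
```

View pics/c2.png

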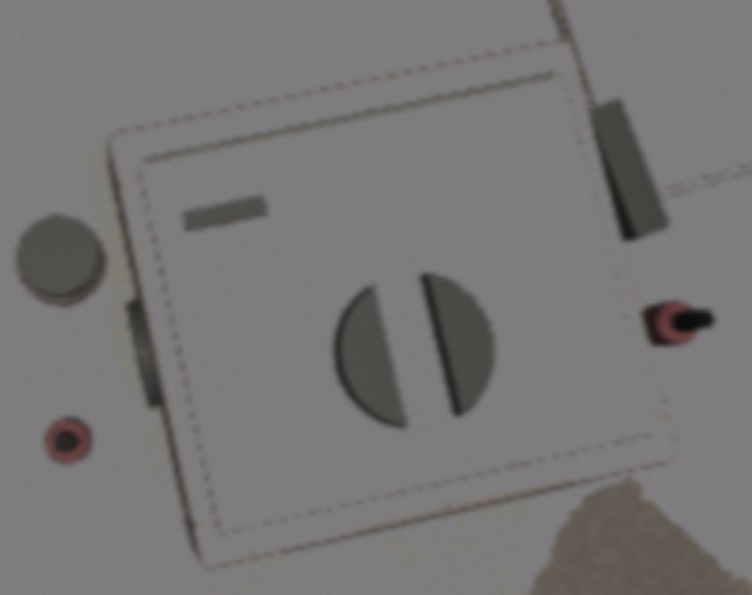

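The picture shows the slot, centred at about (415, 350) in the crop, pointing to the front edge. The cover is flat, and the bottles, jar and buffer stand where they did. I am handing the job in.

```bash
python3 - <<'E'
from h import *
r.finish_job()
E
```

```text
the job is handed in; nothing more can be done
```

The filter cover is shut and its fastener is turned clockwise to the locked stop. The job is handed in; the interface reports no verdict.

- **Cover:** I pushed it down near its front edge with the closed fingertips. It stopped with the fingertips at 118 mm, its shut height. Afterwards the fitted cover plane was tilted only about 0.002 rad.
- **Fastener:** I swept the closed fingertips round in the slot, 22 mm out from the axis and about 4 mm above the slot floor. It was already about 0.14 rad open at the start. At the stop the sideways force rose from about 5 N to 24 N. I then backed off to near-zero contact force and lifted clear.
- **Last checks:** The final top view measured the slot at 1.57 rad with the cover flat. The bottles, the jar and the buffer looked unmoved, judged by eye only. The arm was clear of everything at 17.5 s.

No check failed or disagreed. The measured cover height was about 1 mm below nominal, within the 2 mm camera calibration.

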